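# Click the punch's paper stop into its format clip

## Robot

A 6-joint arm with a two-finger parallel gripper is mounted at the origin on the work surface. World frame = base frame: x ahead of the robot, y to its left, z up, the work surface at z = 0. Lengths are in m, angles in degrees, forces in N, time in s.
With the tool pointing down it reaches from about 0.4 to 0.825 m from the base axis. Payload 7 kg.
Tool frame: the origin (TCP) lies between the finger pads; the fingertips stand 22 mm ahead of it and the grasp point (between the pads) lies 3 mm ahead of it; z points along the fingers, y is the line along which they close (so a half turn about z gives the same grasp; the last joint's range is limited). The gripper opens to 88 mm and grips with 3 to 60 N. Pads are 19 mm wide; open, the fingers measure 130 mm over their backs; the gripper's body (78 mm by 193 mm) begins 47 mm behind the grasp point.
Start: joints at [-60.327, 20.546, 0.682, 0, -70.136, -16.507], TCP at [0.154, -0.657, 0.249] pointing down, gripper open.
Joint ranges: [-176.03, 176.03], [-82.01, 121.73], [-58.28, 71.71], [-173.87, 95.51], [-174.79, -0.11], [-173.66, 173.66]. Speed limits (degrees/s): [136.94, 136.94, 172.46, 180, 180, 180].

## Interface

Orientations are given as [roll, pitch, yaw] about the fixed x, y, z axes, in that order (R = Rz(yaw) Ry(pitch) Rx(roll)).
In Python, from plant import ctrl gives the robot as it stands.
- The arm moves only by the tool apply_moves, never from a script. Its argument "targets" is a list of rows, each an object with "travel": the shift along the tool's x, y, z in mm, a list of three; "roll": the turn about the tool's z in degrees; "jaw": the finger opening in mm, from 0 to 87.6. In form: [{"travel": [tx, ty, tz], "roll": roll, "jaw": jaw}, ...]. A call has 1 to 10 rows; each row shifts and turns the commanded pose from where the row before left it, along the tool's axes as they then stand; what a row does not reach is not made up. A row lasts 1/10 s, in which the tool goes at most 50 mm and 8.59 degrees, less where a joint would pass 70% of its speed; a pose out of reach is approached as far as the arm can. A call with a gripper value outside its range is refused whole. The fingers move at their own pace and stop on an object; the grip force is fixed at half the most. Time passes only in rows, so rows that do not move let the fingers close. It gives the time, the measured TCP pose, the force, the opening and the grip force at its end, in the units of the state.
- ctrl.get_obs(): the state, without advancing time (a new reading comes with each control period).
- ctrl.snapshot(name): name is "scene" or "top" or "wrist"; returns the picture (400x640x3 uint8, red, green, blue); there is no depth.
- ctrl.calibration(name): a dict with "K" (3x3 intrinsics, pixels), "extrinsics" (4x4, takes a point from camera to world coordinates); the wrist camera has in their place "hand_eye" (4x4, takes a point from camera to tool coordinates, whose origin is the TCP and whose axes are the flange's). Camera axes: x right, y down, z forward; pixel columns grow to the right and rows downward; lengths in m; the calibration is good to about 2 mm. A picture is of the moment at which its call begins: read the wrist's pose just before it. calibration takes no time and is no camera call.
- ctrl.close_job(): hands the job in; it is judged then, once.
The state is a dict: "clock": time; "joint_pos": joint angles; "qvel": joint speeds; "tau": joint torques, N m; "tool_pos": TCP position; "orientation": TCP orientation; "force": force on the tool from outside, world axes, zero at the start; "moment": the same for the moment, N m; "opening": finger opening in m; "gripper_force": force on a finger pad.
Only numpy, scipy, OpenCV 4.12 (cv2) and the standard library are available. Lean on these libraries where they do the work, as an engineer would, in place of code of your own. Each camera call takes 0.05 s, during which the arm holds its last target. There are 200 camera calls.

## Task

Set the hole punch for the next batch of sheets: push the grey paper stop along the guide rail, towards the punch, until it clicks into the notch of the clip that has the thumbscrew, and leave it seated there. Just push it gently with the fingers, do not pinch it, and leave everything else on the desk alone.

Things in the scene. Friction and masses are not known exactly. Their poses are not given: they have to be found in the camera images.
- punch: two-hole desk punch with guide rail, fixed. Origin on the desk under the rail's middle line; the rail (30 mm wide, 12 mm high) runs along this body's y axis from y = -150 mm (end cap 44 mm wide, 20 mm high) to +135 mm, where the punch begins (120 mm in x, y from +130 to +226 mm, 64 mm high). The stop is pushed along +y, towards the punch
- stop: grey block riding on the rail: 66 mm in x (across the rail), 36 mm in y (along it), upper part 22 to 58 mm above the desk, skirts below. Origin at desk height under its middle; axes as the punch's. It only slides, its origin from y = -110 to +80 mm in the punch's frame, with 0.5 N friction on plain rail. A sprung ball under its middle rides over the clips' ridges. Starts before both clips
- stop_face (a point): middle of the stop's flat rear face (its -y face, away from the punch), 40 mm above the desk, 18 mm behind the stop's origin: the face to push, in +y
- screw_clip: steel clip fixed across the rail: 46 mm wide, 36 mm along the rail, 15 mm high; two round cross ridges up to 18 mm, 6 mm before and behind its middle. Beside it a thumbscrew: round steel head 22 mm across, top 28 mm above the desk, 53 mm out from the rail's middle line on the +x side. Origin at desk height under its middle; axes as the punch's. Before or after the plain clip
- screw_clip_notch (a point): middle of the notch between the two ridges of the thumbscrew clip, 15.5 mm above the desk; the seated stop's origin has the same x, y. Climbing a ridge takes about 5 to 9 N; past its crest the force drops away and the stop snaps forward about 4 mm into the notch and stays. Over the second ridge and out takes the same force again
- plain_clip: the same steel clip with the same ridges and notch but no thumbscrew, fixed on the rail. Where it comes first, the stop clicks into it and must be pushed on through. Origin at desk height under its middle
- jar: closed glass candy jar with steel lid, 92 mm across, 106 mm tall, loose; origin under its middle. To be left alone
- sharpener: small steel pencil sharpener, 45 x 28 x 25 mm, loose; origin under its middle. To be left alone
- mouse: grey computer mouse, 106 x 60 x 36 mm, loose; origin under its middle. To be left alone

How it is judged (in metres and radians):
At the end, for the whole second after the job is handed in: The stop's middle lies within 3 mm (along the rail) of the notch of the clip with the thumbscrew, and the stop is at rest (y of stop in the frame of screw_clip_notch between -0.003 and 0.003 m and linear speed of stop below 0.005 m/s); the robot touches nothing.
It fails at once if the stop is rammed or squeezed (more than 25 N between the fingers and the stop) (contact force between the fingers and stop above 25 N).
It fails at once if the jar is moved by more than 10 mm (distance of jar from where it was at the start of the episode above 0.01 m).
It fails at once if the sharpener is moved by more than 10 mm (distance of sharpener from where it was at the start of the episode above 0.01 m).
It fails at once if the mouse is moved by more than 10 mm (distance of mouse from where it was at the start of the episode above 0.01 m).
It fails at once if a clip is struck hard (more than 20 N) (contact force between the fingers and plain_clip above 20 N or contact force between the fingers and screw_clip above 20 N).
It also fails if it takes over 48 s, if anything falls off the work surface, if the arm or the gripper's body presses on something with over 40 N, if the wrist force passes 120 N, or if a joint passes its speed limit or range.

## Working session

There is one attempt and no reset: what is moved stays moved. The work goes in short steps, Python scripts to look and compute and a tool call to move; the robot and the scene stay as the last step left them, time stands still between calls to the robot, and variables do not carry over. Pictures are saved under pics/ and viewed, at most 10 in all, crops included, and the job is handed in when it is done.

Besides the shell and the picture viewer there is one more tool, called after "Request:" by a JSON object that holds its "op" and its "data", one argument or row to a line. apply_moves: Moves the arm, as the interface text tells. Its arguments: {"type":"object","properties":{"targets":{"type":"array","items":{"type":"object","properties":{"travel":{"type":"array","items":{"type":"number"}},"roll":{"type":"number"},"jaw":{"type":"number"}}}}},"required":["targets"]}

```bash
mkdir -p pics; python3 - <<'E'
from plant import ctrl
import cv2,numpy as np
np.set_printoptions(precision=4,suppress=True)
o=ctrl.get_obs();print(o)
for n in("scene","top"):
    cv2.imwrite(f"pics/{n}0.png",ctrl.snapshot(n)[:,:,::-1]);print(n,ctrl.calibration(n))
print(ctrl.calibration("wrist"))
E
```

```text
{'clock': 0.0, 'joint_pos': array([-60.3268,  20.5907,   0.6329,  -0.0208, -70.1364, -16.5063]), 'qvel': array([ 0.0304,  0.0438,  0.0002,  0.0342, -0.0839, -0.0255]), 'tau': array([  0.001 , -58.2727,  29.3053,   6.9973,   0.0069,  -0.0002]), 'tool_pos': array([ 0.1536, -0.6568,  0.2476]), 'orientation': array([ 179.9042,   -0.008 , -166.8402]), 'force': array([-0.0373, -0.3148, -0.2538]), 'moment': array([-0.0184,  0.0359, -0.0086]), 'gripper_force': 0.0, 'opening': 0.08726818622885846}
scene {'K': array([[444.1078,   0.    , 322.9482],
       [  0.    , 444.1078, 194.3883],
       [  0.    ,   0.    ,   1.    ]]), 'extrinsics': array([[-0.5157,  0.6124, -0.5992,  1.3473],
       [ 0.8566,  0.3527, -0.3767,  0.5154],
       [-0.0194, -0.7075, -0.7065,  1.0081],
       [ 0.    ,  0.    ,  0.    ,  1.    ]])}
top {'K': array([[440.2125,   0.    , 315.3999],
       [  0.    , 440.2125, 199.3814],
       [  0.    ,   0.    ,   1.    ]]), 'extrinsics': array([[ 0.0046, -0.9836,  0.1806,  0.3202],
       [-1.    , -0.0054, -0.0039,  0.0173],
       [ 0.0048, -0.1806, -0.9836,  1.1292],
       [ 0.    ,  0.    ,  0.    ,  1.    ]])}
{'K': array([[290.1434,   0.    , 321.7765],
       [  0.    , 290.1434, 204.0646],
       [  0.    ,   0.    ,   1.    ]]), 'hand_eye': array([[ 0.0002, -0.965 , -0.2623,  0.0702],
       [ 1.    ,  0.0002,  0.0003, -0.0014],
       [-0.0002, -0.2623,  0.965 , -0.1367],
       [ 0.    ,  0.    ,  0.    ,  1.    ]])}
```

View pics/top0.png

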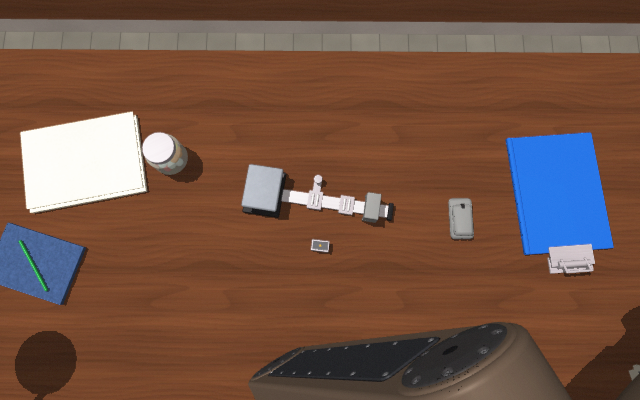

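View pics/scene0.png

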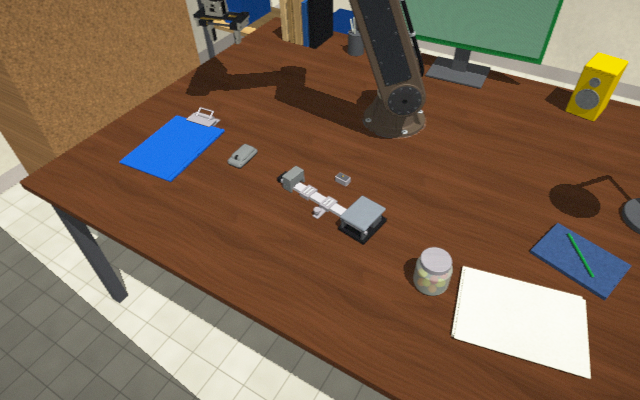

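The top view shows the stop at about (372,207), the plain clip at (347,204), the screw clip at (315,198) with its screw at (318,180), and the punch at (263,190). The rail runs to the end cap at (389,211), so the plain clip comes first. I'll zoom in for exact measurements.

```bash
python3 - <<'E'
import cv2
a=cv2.imread("pics/top0.png")[155:235,235:400]
cv2.imwrite("pics/topc.png",cv2.resize(a,None,fx=4.8,fy=4.8,interpolation=cv2.INTER_CUBIC))
E
```

```text
(no output)
```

View pics/topc.png

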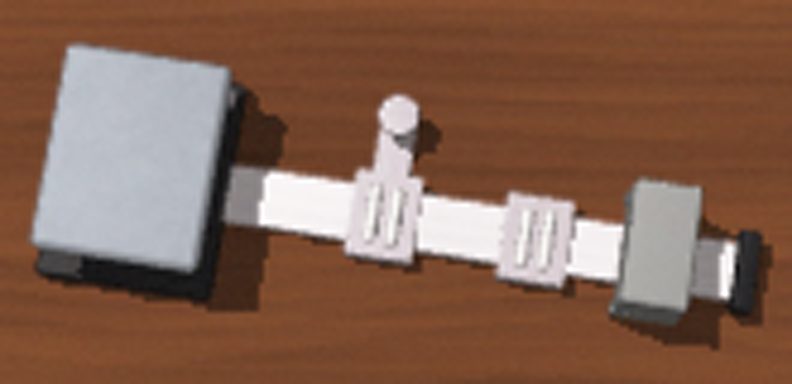

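```bash
cat >h.py <<'E'
import numpy as np
np.set_printoptions(precision=4,suppress=True)
from plant import ctrl
def cast(n,px,z,T=None):
    c=ctrl.calibration(n);T=c["extrinsics"] if T is None else T
    d=T[:3,:3]@np.linalg.solve(c["K"],[px[0],px[1],1]);return T[:3,3]+d*(z-T[2,3])/d[2]
E
python3 - <<'E'
from h import *
f=lambda u,v,z:cast("top",(235-.4+u/4.8,155-.4+v/4.8),z)
for n,p in dict(screwclip=(383.5,215.5,.018),plain=(536,240,.018),head=(399,115,.028),cap=(746,272,.02)).items():print(n,f(*p))
c=np.array([f(u,v,.058) for u,v in((638,180),(702,187),(687,310),(620,303))]);print(c,c.mean(0))
s=f(383.5,215.5,.018);p=f(536,240,.018);d=(s-c.mean(0))[:2];print("dir",d,np.degrees(np.arctan2(d[1],d[0])))
d=(s-f(746,272,.02))[:2];print("dir2",np.degrees(np.arctan2(d[1],d[0])))
E
```

```text
screwclip [0.5239 0.0152 0.018 ]
plain [ 0.5111 -0.0662  0.018 ]
head [0.5768 0.0072 0.028 ]
cap [ 0.4941 -0.1776  0.02  ]
[[ 0.536  -0.1163  0.058 ]
 [ 0.5325 -0.1493  0.058 ]
 [ 0.4683 -0.1402  0.058 ]
 [ 0.4717 -0.106   0.058 ]] [ 0.5021 -0.1279  0.058 ]
dir [0.0218 0.1432] 81.33946066178969
dir2 81.20183020464837
```

Request:
{"op": "apply_moves", "data": {
  "targets": [
    {"travel": [0,0,0],"roll": -8.52,"jaw": 0},
    {"travel": [0,0,0],"roll": -8.52,"jaw": 0},
    {"travel": [0,0,0],"roll": -8.52,"jaw": 0},
    {"travel": [0,0,0],"roll": -8.52,"jaw": 0},
    {"travel": [0,0,0],"roll": -8.52,"jaw": 0},
    {"travel": [0,0,0],"roll": -8.52,"jaw": 0},
    {"travel": [0,0,0],"roll": -8.52,"jaw": 0},
    {"travel": [0,0,0],"roll": -8.52,"jaw": 0},
    {"travel": [0,0,0],"roll": 0,"jaw": 0},
    {"travel": [0,0,0],"roll": 0,"jaw": 0}
  ]
}}

```text
clock: 1.1
tool_pos: [0.1537, -0.6571, 0.2482]
orientation: [180.0, 0.0, -98.9]
force: [0.9, -0.2, 0.6]
opening: 0.0128
gripper_force: 0.0
```

Request:
{"op": "apply_moves", "data": {
  "targets": [
    {"travel": [-20,-10,0],"roll": 0,"jaw": 0},
    {"travel": [-40,-20,0],"roll": 0,"jaw": 0},
    {"travel": [-40,-20,0],"roll": 0,"jaw": 0},
    {"travel": [-40,-20,0],"roll": 0,"jaw": 0},
    {"travel": [-40,-20,0],"roll": 0,"jaw": 0},
    {"travel": [-40,-20,0],"roll": 0,"jaw": 0},
    {"travel": [-40,-20,0],"roll": 0,"jaw": 0},
    {"travel": [-40,-20,0],"roll": 0,"jaw": 0},
    {"travel": [-40,-20,0],"roll": 0,"jaw": 0},
    {"travel": [-40,-20,0],"roll": 0,"jaw": 0}
  ]
}}

```text
clock: 2.1
tool_pos: [0.3996, -0.3086, 0.2488]
orientation: [-180.0, -0.0, -98.9]
force: [1.0, -1.4, 0.9]
opening: 0.0001
gripper_force: 0.0
```

Request:
{"op": "apply_moves", "data": {
  "targets": [
    {"travel": [-40,-20,0],"roll": 0,"jaw": 0},
    {"travel": [-40,-20,0],"roll": 0,"jaw": 0},
    {"travel": [-20,-10,0],"roll": 0,"jaw": 0},
    {"travel": [-10,-5,0],"roll": 0,"jaw": 0},
    {"travel": [0,0,0],"roll": 0,"jaw": 0},
    {"travel": [0,0,0],"roll": 0,"jaw": 0},
    {"travel": [0,0,0],"roll": 0,"jaw": 0}
  ]
}}

```text
clock: 2.8
tool_pos: [0.4692, -0.2106, 0.2485]
orientation: [180.0, -0.0, -98.8]
force: [0.6, 1.0, -0.1]
opening: 0.0004
gripper_force: 0.0
```

```bash
python3 - <<'E'
from h import *
import cv2
o=ctrl.get_obs();print(o["tool_pos"],o["orientation"],o["opening"])
for n in("wrist","top"):cv2.imwrite(f"pics/{n}1.png",ctrl.snapshot(n)[:,:,::-1])
E
```

```text
[ 0.4692 -0.2106  0.2485] [179.9914  -0.0037 -98.7866] 0.00044206791106544296
```

View pics/wrist1.png

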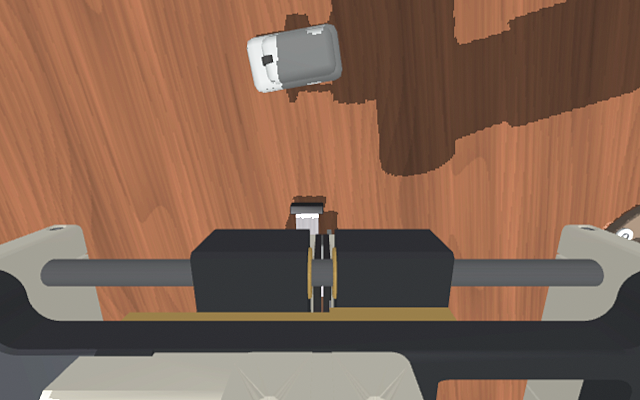

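The wrist view shows the end cap at (307,208), nearly on the tool's centre line, and the mouse well clear at (295,58).

Request:
{"op": "apply_moves", "data": {
  "targets": [
    {"travel": [-21,-10,0],"roll": 0,"jaw": 0},
    {"travel": [-21,-10,0],"roll": 0,"jaw": 0},
    {"travel": [0,0,0],"roll": 0,"jaw": 0},
    {"travel": [0,0,20],"roll": 0,"jaw": 0},
    {"travel": [0,0,30],"roll": 0,"jaw": 0},
    {"travel": [0,0,30],"roll": 0,"jaw": 0},
    {"travel": [0,0,30],"roll": 0,"jaw": 0},
    {"travel": [0,0,10],"roll": 0,"jaw": 0},
    {"travel": [0,0,0],"roll": 0,"jaw": 0},
    {"travel": [0,0,0],"roll": 0,"jaw": 0}
  ]
}}

```text
clock: 3.9
tool_pos: [0.4966, -0.1718, 0.1297]
orientation: [-179.9, -0.0, -98.7]
force: [-0.2, -1.3, 0.6]
opening: 0.0004
gripper_force: 0.0
```

```bash
python3 - <<'E'
from h import *
import cv2
o=ctrl.get_obs();print(o["tool_pos"],o["orientation"])
a=ctrl.snapshot("scene")[:,:,::-1]
cv2.imwrite("pics/s2.png",cv2.resize(a[100:260,220:420],None,fx=3.7,fy=3.7,interpolation=cv2.INTER_CUBIC))
E
```

```text
[ 0.4966 -0.1718  0.1297] [-179.9326   -0.0144  -98.6819]
```

View pics/s2.png

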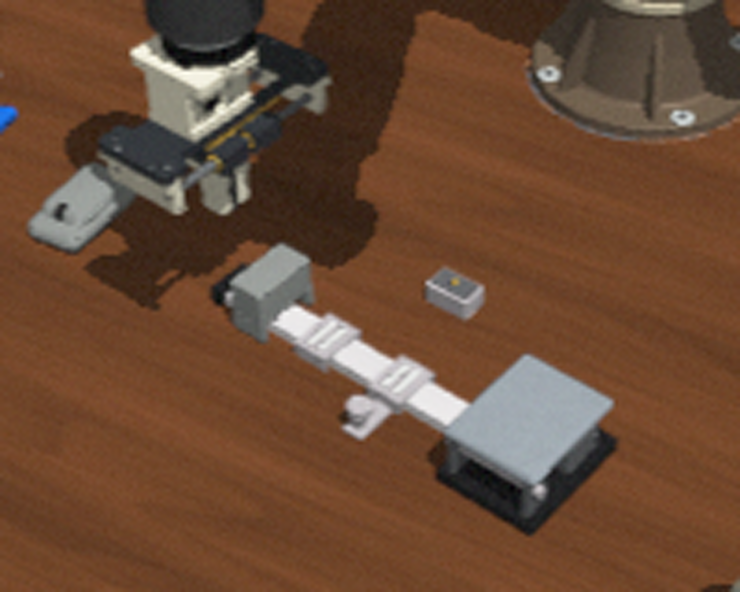

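The crop shows the fingers at (225,195) hanging behind the stop (270,290), above the end cap, with nothing else near. Now I'll lower them.

Request:
{"op": "apply_moves", "data": {
  "targets": [
    {"travel": [0,0,20],"roll": 0,"jaw": 0},
    {"travel": [0,0,20],"roll": 0,"jaw": 0},
    {"travel": [0,0,20],"roll": 0,"jaw": 0},
    {"travel": [0,0,10],"roll": 0,"jaw": 0},
    {"travel": [0,0,5],"roll": 0,"jaw": 0},
    {"travel": [0,0,0],"roll": 0,"jaw": 0},
    {"travel": [0,0,0],"roll": 0,"jaw": 0}
  ]
}}

```text
clock: 4.65
tool_pos: [0.4966, -0.1713, 0.0545]
orientation: [-179.9, 0.0, -98.7]
force: [0.1, 0.3, 0.5]
opening: 0.0003
gripper_force: 0.0
```

Request:
{"op": "apply_moves", "data": {
  "targets": [
    {"travel": [-2,0,0],"roll": 0,"jaw": 0},
    {"travel": [-2,0,0],"roll": 0,"jaw": 0},
    {"travel": [-2,0,0],"roll": 0,"jaw": 0},
    {"travel": [-2,0,0],"roll": 0,"jaw": 0},
    {"travel": [-2,0,0],"roll": 0,"jaw": 0},
    {"travel": [-2,0,0],"roll": 0,"jaw": 0},
    {"travel": [-2,0,0],"roll": 0,"jaw": 0},
    {"travel": [-2,0,0],"roll": 0,"jaw": 0},
    {"travel": [-2,0,0],"roll": 0,"jaw": 0},
    {"travel": [-2,0,0],"roll": 0,"jaw": 0}
  ]
}}

```text
clock: 5.65
tool_pos: [0.499, -0.1514, 0.0535]
orientation: [180.0, -0.0, -98.7]
force: [0.4, -0.4, 0.2]
opening: 0.0007
gripper_force: 0.3
```

Request:
{"op": "apply_moves", "data": {
  "targets": [
    {"travel": [-2,0,0],"roll": 0,"jaw": 0},
    {"travel": [-2,0,0],"roll": 0,"jaw": 0},
    {"travel": [-2,0,0],"roll": 0,"jaw": 0},
    {"travel": [-2,0,0],"roll": 0,"jaw": 0},
    {"travel": [-2,0,0],"roll": 0,"jaw": 0}
  ]
}}

```text
clock: 6.15
tool_pos: [0.5005, -0.1415, 0.0535]
orientation: [180.0, 0.0, -98.7]
force: [0.5, -0.6, 0.2]
opening: 0.0005
gripper_force: 0.3
```

```bash
python3 - <<'E'
from h import *
import cv2
o=ctrl.get_obs();print(o["clock"],o["tool_pos"],o["orientation"],o["force"])
a=ctrl.snapshot("scene")[:,:,::-1]
cv2.imwrite("pics/s3.png",cv2.resize(a[120:240,260:400],None,fx=5,fy=5,interpolation=cv2.INTER_CUBIC))
E
```

```text
6.15 [ 0.5005 -0.1415  0.0535] [179.999    0.0014 -98.6765] [ 0.4508 -0.6459  0.2473]
```

View pics/s3.png

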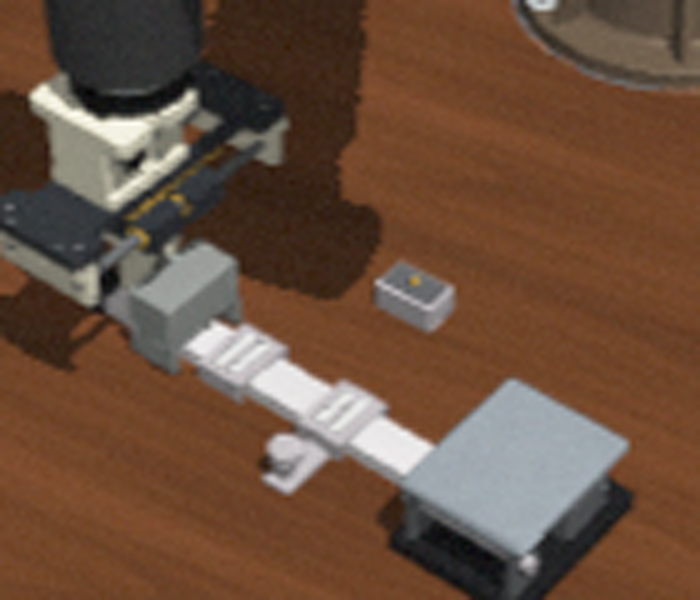

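The crop shows the fingers against the rear face of the stop, at about (140,280). The light 0.6 N reading agrees. I'll push on towards the plain clip, about 40 mm ahead.

Request:
{"op": "apply_moves", "data": {
  "targets": [
    {"travel": [-3,0,0],"roll": 0,"jaw": 0},
    {"travel": [-3,0,0],"roll": 0,"jaw": 0},
    {"travel": [-3,0,0],"roll": 0,"jaw": 0},
    {"travel": [-3,0,0],"roll": 0,"jaw": 0},
    {"travel": [-3,0,0],"roll": 0,"jaw": 0},
    {"travel": [-3,0,0],"roll": 0,"jaw": 0},
    {"travel": [-3,0,0],"roll": 0,"jaw": 0},
    {"travel": [-3,0,0],"roll": 0,"jaw": 0},
    {"travel": [-3,0,0],"roll": 0,"jaw": 0},
    {"travel": [-3,0,0],"roll": 0,"jaw": 0}
  ]
}}

```text
clock: 7.2
tool_pos: [0.505, -0.1117, 0.0536]
orientation: [-180.0, -0.0, -98.7]
force: [0.5, 0.1, -0.4]
opening: 0.0004
gripper_force: 0.3
```

Request:
{"op": "apply_moves", "data": {
  "targets": [
    {"travel": [-1,0,0],"roll": 0,"jaw": 0},
    {"travel": [-1,0,0],"roll": 0,"jaw": 0},
    {"travel": [-1,0,0],"roll": 0,"jaw": 0},
    {"travel": [-1,0,0],"roll": 0,"jaw": 0},
    {"travel": [-1,0,0],"roll": 0,"jaw": 0}
  ]
}}

```text
clock: 7.7
tool_pos: [0.5058, -0.107, 0.0536]
orientation: [-180.0, 0.0, -98.7]
force: [0.2, -0.9, -0.1]
opening: 0.0005
gripper_force: 0.3
```

Request:
{"op": "apply_moves", "data": {
  "targets": [
    {"travel": [-1,0,0],"roll": 0,"jaw": 0},
    {"travel": [-1,0,0],"roll": 0,"jaw": 0},
    {"travel": [-1,0,0],"roll": 0,"jaw": 0}
  ]
}}

```text
clock: 8.0
tool_pos: [0.5061, -0.1046, 0.0536]
orientation: [180.0, -0.0, -98.7]
force: [0.3, -9.4, -0.2]
opening: 0.0005
gripper_force: 4.6
```

Request:
{"op": "apply_moves", "data": {
  "targets": [
    {"travel": [-1,0,0],"roll": 0,"jaw": 0},
    {"travel": [-1,0,0],"roll": 0,"jaw": 0}
  ]
}}

```text
clock: 8.2
tool_pos: [0.5063, -0.1032, 0.0536]
orientation: [180.0, -0.1, -98.7]
force: [1.1, -9.0, 0.3]
opening: 0.0007
gripper_force: 4.5
```

Request:
{"op": "apply_moves", "data": {
  "targets": [
    {"travel": [-1,0,0],"roll": 0,"jaw": 0},
    {"travel": [-1,0,0],"roll": 0,"jaw": 0}
  ]
}}

```text
clock: 8.4
tool_pos: [0.5067, -0.1007, 0.0536]
orientation: [180.0, -0.0, -98.7]
force: [1.1, -3.4, 0.5]
opening: 0.0007
gripper_force: 1.7
```

The first ridge peaked at about 9 N and the force is now dropping. I'll carry on through the plain clip.

Request:
{"op": "apply_moves", "data": {
  "targets": [
    {"travel": [-1,0,0],"roll": 0,"jaw": 0},
    {"travel": [-1,0,0],"roll": 0,"jaw": 0},
    {"travel": [-1,0,0],"roll": 0,"jaw": 0}
  ]
}}

```text
clock: 8.7
tool_pos: [0.5072, -0.0968, 0.0535]
orientation: [180.0, 0.0, -98.7]
force: [0.5, 0.2, 0.0]
opening: 0.0004
gripper_force: 0.0
```

Request:
{"op": "apply_moves", "data": {
  "targets": [
    {"travel": [-1,0,0],"roll": 0,"jaw": 0},
    {"travel": [-1,0,0],"roll": 0,"jaw": 0},
    {"travel": [-1,0,0],"roll": 0,"jaw": 0},
    {"travel": [-1,0,0],"roll": 0,"jaw": 0}
  ]
}}

```text
clock: 9.1
tool_pos: [0.5078, -0.0933, 0.0535]
orientation: [180.0, -0.0, -98.7]
force: [0.2, -4.9, -0.3]
opening: 0.0005
gripper_force: 2.3
```

Request:
{"op": "apply_moves", "data": {
  "targets": [
    {"travel": [-1,0,0],"roll": 0,"jaw": 0},
    {"travel": [-1,0,0],"roll": 0,"jaw": 0},
    {"travel": [-1,0,0],"roll": 0,"jaw": 0}
  ]
}}

```text
clock: 9.4
tool_pos: [0.5081, -0.0914, 0.0536]
orientation: [180.0, -0.1, -98.7]
force: [-0.2, -9.4, -0.9]
opening: 0.0004
gripper_force: 4.6
```

Request:
{"op": "apply_moves", "data": {
  "targets": [
    {"travel": [-1,0,0],"roll": 0,"jaw": 0},
    {"travel": [-1,0,0],"roll": 0,"jaw": 0},
    {"travel": [-1,0,0],"roll": 0,"jaw": 0}
  ]
}}

```text
clock: 9.7
tool_pos: [0.5087, -0.0874, 0.0536]
orientation: [180.0, -0.0, -98.7]
force: [-0.5, -0.7, -0.1]
opening: 0.0003
gripper_force: 0.3
```

Request:
{"op": "apply_moves", "data": {
  "targets": [
    {"travel": [-1,0,0],"roll": 0,"jaw": 0},
    {"travel": [-1,0,0],"roll": 0,"jaw": 0},
    {"travel": [-1,0,0],"roll": 0,"jaw": 0}
  ]
}}

```text
clock: 10.0
tool_pos: [0.5093, -0.0839, 0.0535]
orientation: [-180.0, 0.0, -98.7]
force: [0.4, 0.8, 0.4]
opening: 0.0002
gripper_force: 0.0
```

Request:
{"op": "apply_moves", "data": {
  "targets": [
    {"travel": [-3,0,0],"roll": 0,"jaw": 0},
    {"travel": [-3,0,0],"roll": 0,"jaw": 0},
    {"travel": [-3,0,0],"roll": 0,"jaw": 0},
    {"travel": [-3,0,0],"roll": 0,"jaw": 0},
    {"travel": [-3,0,0],"roll": 0,"jaw": 0},
    {"travel": [-3,0,0],"roll": 0,"jaw": 0},
    {"travel": [-3,0,0],"roll": 0,"jaw": 0},
    {"travel": [-3,0,0],"roll": 0,"jaw": 0},
    {"travel": [-3,0,0],"roll": 0,"jaw": 0},
    {"travel": [-3,0,0],"roll": 0,"jaw": 0}
  ]
}}

```text
clock: 11.0
tool_pos: [0.5138, -0.0544, 0.0535]
orientation: [180.0, -0.0, -98.7]
force: [0.3, -0.9, -0.9]
opening: 0.0003
gripper_force: 0.3
```

Request:
{"op": "apply_moves", "data": {
  "targets": [
    {"travel": [-3,0,0],"roll": 0,"jaw": 0},
    {"travel": [-3,0,0],"roll": 0,"jaw": 0},
    {"travel": [-3,0,0],"roll": 0,"jaw": 0},
    {"travel": [-3,0,0],"roll": 0,"jaw": 0},
    {"travel": [-3,0,0],"roll": 0,"jaw": 0},
    {"travel": [-3,0,0],"roll": 0,"jaw": 0},
    {"travel": [-2,0,0],"roll": 0,"jaw": 0},
    {"travel": [-1,0,0],"roll": 0,"jaw": 0},
    {"travel": [-1,0,0],"roll": 0,"jaw": 0}
  ]
}}

```text
clock: 11.9
tool_pos: [0.517, -0.0328, 0.0536]
orientation: [180.0, 0.0, -98.7]
force: [-0.0, 0.3, -1.0]
opening: 0.0003
gripper_force: 0.3
```

Request:
{"op": "apply_moves", "data": {
  "targets": [
    {"travel": [-1,0,0],"roll": 0,"jaw": 0},
    {"travel": [-1,0,0],"roll": 0,"jaw": 0},
    {"travel": [-1,0,0],"roll": 0,"jaw": 0}
  ]
}}

```text
clock: 12.2
tool_pos: [0.5175, -0.0299, 0.0536]
orientation: [-180.0, 0.0, -98.7]
force: [-0.3, -1.1, -0.3]
opening: 0.0004
gripper_force: 0.3
```

Request:
{"op": "apply_moves", "data": {
  "targets": [
    {"travel": [-1,0,0],"roll": 0,"jaw": 0},
    {"travel": [-1,0,0],"roll": 0,"jaw": 0}
  ]
}}

```text
clock: 12.4
tool_pos: [0.5178, -0.0279, 0.0536]
orientation: [180.0, -0.0, -98.7]
force: [1.0, -0.6, -0.5]
opening: 0.0005
gripper_force: 0.3
```

Request:
{"op": "apply_moves", "data": {
  "targets": [
    {"travel": [-1,0,0],"roll": 0,"jaw": 0},
    {"travel": [-1,0,0],"roll": 0,"jaw": 0},
    {"travel": [-1,0,0],"roll": 0,"jaw": 0}
  ]
}}

```text
clock: 12.7
tool_pos: [0.5183, -0.0249, 0.0536]
orientation: [-180.0, 0.0, -98.7]
force: [0.6, -0.1, -0.0]
opening: 0.0005
gripper_force: 0.3
```

Request:
{"op": "apply_moves", "data": {
  "targets": [
    {"travel": [-1,0,0],"roll": 0,"jaw": 0},
    {"travel": [-1,0,0],"roll": 0,"jaw": 0}
  ]
}}

```text
clock: 12.9
tool_pos: [0.5184, -0.0234, 0.0536]
orientation: [180.0, -0.0, -98.7]
force: [0.8, -7.8, -0.2]
opening: 0.0
gripper_force: 3.9
```

Climbing has started, so from here I go in half-millimetre steps.

Request:
{"op": "apply_moves", "data": {
  "targets": [
    {"travel": [-0.5,0,0],"roll": 0,"jaw": 0},
    {"travel": [-0.5,0,0],"roll": 0,"jaw": 0}
  ]
}}

```text
clock: 13.1
tool_pos: [0.5185, -0.023, 0.0536]
orientation: [180.0, -0.1, -98.7]
force: [1.8, -10.1, -0.5]
opening: 0.0004
gripper_force: 5.0
```

Request:
{"op": "apply_moves", "data": {
  "targets": [
    {"travel": [-0.5,0,0],"roll": 0,"jaw": 0},
    {"travel": [-0.5,0,0],"roll": 0,"jaw": 0}
  ]
}}

```text
clock: 13.3
tool_pos: [0.5186, -0.0224, 0.0536]
orientation: [180.0, -0.1, -98.7]
force: [2.6, -10.4, -0.1]
opening: 0.0004
gripper_force: 5.2
```

Request:
{"op": "apply_moves", "data": {
  "targets": [
    {"travel": [-0.5,0,0],"roll": 0,"jaw": 0},
    {"travel": [-0.5,0,0],"roll": 0,"jaw": 0}
  ]
}}

```text
clock: 13.5
tool_pos: [0.5188, -0.0211, 0.0536]
orientation: [180.0, -0.1, -98.7]
force: [1.3, -6.4, 0.8]
opening: 0.0003
gripper_force: 3.4
```

Request:
{"op": "apply_moves", "data": {
  "targets": [
    {"travel": [-0.5,0,0],"roll": 0,"jaw": 0},
    {"travel": [-0.5,0,0],"roll": 0,"jaw": 0}
  ]
}}

```text
clock: 13.7
tool_pos: [0.5191, -0.0196, 0.0536]
orientation: [180.0, -0.0, -98.7]
force: [0.4, -4.1, 0.9]
opening: 0.0004
gripper_force: 1.7
```

Request:
{"op": "apply_moves", "data": {
  "targets": [
    {"travel": [-0.5,0,0],"roll": 0,"jaw": 0},
    {"travel": [-0.5,0,0],"roll": 0,"jaw": 0}
  ]
}}

```text
clock: 13.9
tool_pos: [0.5194, -0.0179, 0.0536]
orientation: [-180.0, 0.0, -98.7]
force: [0.4, -0.6, -0.1]
opening: 0.0004
gripper_force: 0.1
```

Request:
{"op": "apply_moves", "data": {
  "targets": [
    {"travel": [-0.3,0,0],"roll": 0,"jaw": 0},
    {"travel": [0,0,0],"roll": 0,"jaw": 0}
  ]
}}

```text
clock: 14.1
tool_pos: [0.5194, -0.0174, 0.0536]
orientation: [-180.0, 0.0, -98.7]
force: [0.3, -0.8, -0.1]
opening: 0.0004
gripper_force: 0.0
```

Request:
{"op": "apply_moves", "data": {
  "targets": [
    {"travel": [4,0,0],"roll": 0,"jaw": 0},
    {"travel": [10,0,0],"roll": 0,"jaw": 0},
    {"travel": [20,0,0],"roll": 0,"jaw": 0},
    {"travel": [30,0,0],"roll": 0,"jaw": 0},
    {"travel": [0,0,-30],"roll": 0,"jaw": 0},
    {"travel": [0,0,-40],"roll": 0,"jaw": 0},
    {"travel": [40,0,-40],"roll": 0,"jaw": 0},
    {"travel": [40,0,-20],"roll": 0,"jaw": 0},
    {"travel": [20,0,0],"roll": 0,"jaw": 0},
    {"travel": [0,0,0],"roll": 0,"jaw": 0}
  ]
}}

```text
clock: 15.1
tool_pos: [0.4946, -0.1778, 0.1797]
orientation: [-179.9, 0.0, -98.8]
force: [-0.3, -0.5, -1.2]
opening: 0.0004
gripper_force: 0.0
```

```bash
python3 - <<'E'
from h import *
import cv2
for n in("scene","top"):cv2.imwrite(f"pics/{n}9.png",ctrl.snapshot(n)[:,:,::-1])
a=cv2.imread("pics/top9.png")[155:235,235:400];b=cv2.imread("pics/scene9.png")[140:240,270:400]
a=cv2.resize(a,(660,320),interpolation=cv2.INTER_CUBIC);b=cv2.resize(b,(364,280),interpolation=cv2.INTER_CUBIC)
c=np.zeros((600,660,3),np.uint8);c[:320]=a;c[320:,:364]=b
cv2.imwrite("pics/end.png",c)
E
```

```text
(no output)
```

View pics/end.png

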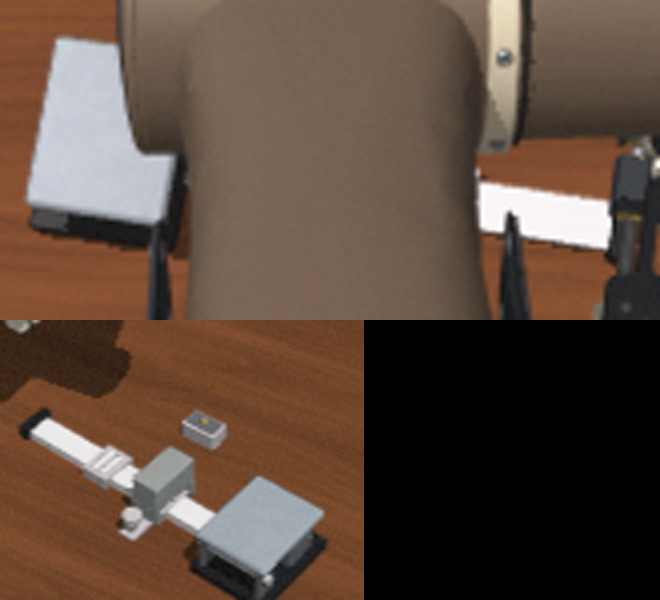

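The arm covers the top view, but the scene crop shows the stop sitting over the screw clip at about (165,485), with the sharpener undisturbed. I'll move the arm aside and measure from the top.

Request:
{"op": "apply_moves", "data": {
  "targets": [
    {"travel": [40,0,-10],"roll": 0,"jaw": 0},
    {"travel": [40,0,-10],"roll": 0,"jaw": 0},
    {"travel": [40,10,-10],"roll": 0,"jaw": 0},
    {"travel": [40,20,-10],"roll": 0,"jaw": 0},
    {"travel": [40,20,-10],"roll": 0,"jaw": 0},
    {"travel": [40,20,0],"roll": 0,"jaw": 0},
    {"travel": [40,20,0],"roll": 0,"jaw": 0},
    {"travel": [40,20,0],"roll": 0,"jaw": 0},
    {"travel": [0,0,0],"roll": 0,"jaw": 0},
    {"travel": [0,0,0],"roll": 0,"jaw": 0}
  ]
}}

```text
clock: 16.2
tool_pos: [0.3377, -0.4752, 0.228]
orientation: [179.9, 0.1, -98.8]
force: [-0.6, -0.4, 0.3]
opening: 0.0005
gripper_force: 0.0
```

```bash
python3 - <<'E'
from h import *
import cv2
a=ctrl.snapshot("top")[:,:,::-1];cv2.imwrite("pics/top10.png",a)
cv2.imwrite("pics/end2.png",cv2.resize(a[155:235,235:400],None,fx=4.8,fy=4.8,interpolation=cv2.INTER_CUBIC))
E
```

```text
(no output)
```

View pics/end2.png

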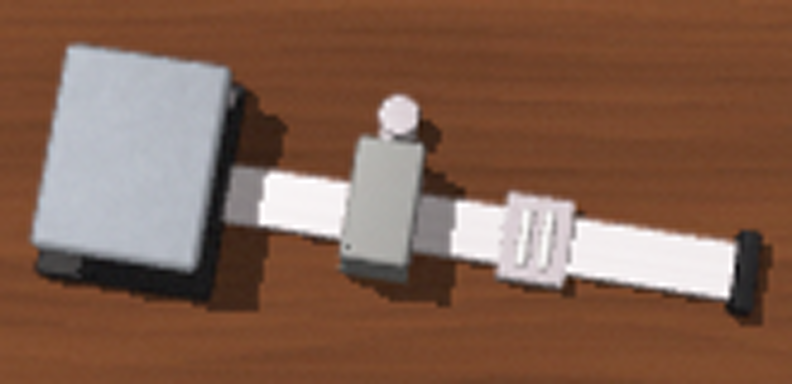

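The stop's top face spans about (360,136), (424,143), (407,267), (342,260) in the crop. I'll compare its centre with the notch.

```bash
python3 - <<'E'
from h import *
f=lambda u,v,z:cast("top",(235-.4+u/4.8,155-.4+v/4.8),z)
c=np.mean([f(*p,.058) for p in((360,136),(424,143),(407,267),(342,260))],0)
s=f(383.5,215.5,.018);print(c,s,(c-s)[:2]@[.151,.9885])
E
```

```text
[0.5241 0.0154 0.058 ] [0.5239 0.0152 0.018 ] 0.0002453550217296657
```

The stop is within 0.3 mm of the notch, so I'm handing in.

```bash
python3 -c "
from plant import ctrl
print(ctrl.close_job())"
```

```text
the job is handed in; nothing more can be done
None
```

The stop is seated in the thumbscrew clip's notch, measured about 0.2 mm off its middle from the top view; I moved the arm clear and handed the job in, which returned no verdict.

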